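Start the dryer for the polished brass

TASK

One piece of washed altar brass is waiting in the drying box: draw the box's clear sliding cover fully shut over it. Then press these keys on the box's keypad, one at a time, each all the way down and let up again: the square key, then the key for the piece in the box (big round key for the broad dish, small round key for the stemmed cup, oblong key for the oblong incense case), then the triangular key. Press no key before the cover is shut and neither of the other two piece keys at all, and leave the brass and the things around where they are.

Things in the scene. Friction and masses are not known exactly. Their poses are not given: they have to be found in the camera images.
- dryer: white bench-top drying box fixed to the table. Origin: on the table under the chamber's middle; x away from the robot at yaw 0, y to the console, z up. Chamber 190 x 190 mm outside, walls 10 mm thick, 105 mm high, open on top; behind it (+x 95 to 280 mm) a blower housing as high; beside it (+y 95 to 260 mm, x -95 to 155 mm) the console, 100 mm high, five white keys, centres 65 mm or more apart
- chamber (a point): middle of the chamber's floor, 10 mm above the table
- cover (a joint): flat clear sliding cover, 190 x 176 x 5 mm, upper face 111 mm above the table, running on rails over chamber and blower housing; 0 = fully shut (against its stop), grows as it slides along the dryer's +x; 165 mm = fully open; about 3 N of friction
- cover_rib (a point): middle of the upper edge of the cover's upright grip rib, 143 mm above the table; the rib is 130 mm long (dryer y), 12 mm thick (dryer x), 32 mm high above the cover and moves with it; when shut it lies at x = -85 mm, y = 0 in the dryer's frame, and the flat cover is clear behind it (+x)
- key_big_round (a joint): big round key, 48 mm across; the dish's key; one of the three piece keys in the column farther from the chamber (their places in the column vary). White plastic spring key on the console; the joint is its travel: 0 = up, 6 mm = fully down (about 5 N); it counts as pressed beyond 4 mm
- key_big_round_top (a point): centre of this key's upper face, 114.5 mm above the table, moves down with it
- key_small_round (a joint): small round key, 26 mm across; the stemmed cup's key; in the same column. White plastic spring key on the console; the joint is its travel: 0 = up, 6 mm = fully down (about 5 N); it counts as pressed beyond 4 mm
- key_small_round_top (a point): centre of this key's upper face, 114.5 mm above the table, moves down with it
- key_oblong (a joint): oblong bar key, 52 mm (along dryer y) by 20 mm; the incense case's key; in the same column. White plastic spring key on the console; the joint is its travel: 0 = up, 6 mm = fully down (about 5 N); it counts as pressed beyond 4 mm
- key_oblong_top (a point): centre of this key's upper face, 114.5 mm above the table, moves down with it
- key_square (a joint): square key, 36 mm; clears the keypad; in the column nearer the chamber (may be its front or its rear key). White plastic spring key on the console; the joint is its travel: 0 = up, 6 mm = fully down (about 5 N); it counts as pressed beyond 4 mm
- key_square_top (a point): centre of this key's upper face, 114.5 mm above the table, moves down with it
- key_triangle (a joint): triangular key, sides about 52 mm; starts the dryer; in the column nearer the chamber, beside the square key; its point is at the triangle's middle. White plastic spring key on the console; the joint is its travel: 0 = up, 6 mm = fully down (about 5 N); it counts as pressed beyond 4 mm
- key_triangle_top (a point): centre of this key's upper face, 114.5 mm above the table, moves down with it
- dish: broad round shallow brass dish, 132 mm across, 34 mm high. Origin at the middle of its underside
- cup: brass stemmed cup, 64 mm across, 74 mm high. Origin at the middle of its underside
- case: oblong brass incense case, 124 x 50 x 48 mm, long side along its x. Origin at the middle of its underside. One of dish, cup and case is in the chamber (which one varies); the two others stand on low dark boards either side of the dryer
- tin: polish tin, 66 mm across, 105 mm high, a bystander. Origin at the middle of its underside
- brush: wooden brush lying on the table, 190 mm long, a bystander
- bowls: nested stack of small brass bowls, 110 mm across, 66 mm high, a bystander. Origin at the middle of its underside
- bottle: bottle, 52 mm across, 150 mm high, a bystander. Origin at the middle of its underside
There are look-alikes about, which are no part of the job. What is shaped like the cup but blue or turquoise is not meant.

How it is judged (in metres and radians):
On the way, in this order (a step that is already met when the one before it is completed fails the run):
1. the clear cover is drawn fully shut (value of joint cover below 0.006 m and value of joint each of key_big_round, key_small_round, key_oblong, key_square, key_triangle below 0.002 m), for 0.1 s.
2. the square key is pressed down, no other key with it (value of joint key_square above 0.004 m and value of joint each of key_big_round, key_small_round, key_oblong, key_triangle below 0.002 m and value of joint cover below 0.006 m), for 0.06 s.
3. then the key for the piece that is in the box is pressed down, no other key with it (((horizontal distance between dish and chamber below 0.05 m and (value of joint key_big_round above 0.004 m and value of joint each of key_small_round, key_oblong, key_square, key_triangle below 0.002 m and value of joint cover below 0.006 m)) or (horizontal distance between cup and chamber below 0.05 m and (value of joint key_small_round above 0.004 m and value of joint each of key_big_round, key_oblong, key_square, key_triangle below 0.002 m and value of joint cover below 0.006 m)) or (horizontal distance between case and chamber below 0.05 m and (value of joint key_oblong above 0.004 m and value of joint each of key_big_round, key_small_round, key_square, key_triangle below 0.002 m and value of joint cover below 0.006 m)))), for 0.06 s.
4. then the triangular key is pressed down, no other key with it (value of joint key_triangle above 0.004 m and value of joint each of key_big_round, key_small_round, key_oblong, key_square below 0.002 m and value of joint cover below 0.006 m), for 0.06 s.
At the end, for the whole second after the job is handed in: The cover is shut (within 6 mm of its stop), all five keys are up again (within 2 mm), one brass piece is in the chamber within 50 mm of its middle, and all three brass pieces stand upright and still within 20 mm of where they began (all of step 1 and horizontal distance between any of dish, cup, case and chamber below 0.05 m and distance of each of dish, cup, case from where it was at the start of the episode below 0.02 m and angle between each of dish, cup, case's own z axis and vertical below 0.2 rad and linear speed of each of dish, cup, case below 0.02 m/s); the robot touches nothing.
It fails at once if a piece key is pressed that does not belong to the piece in the box ((horizontal distance between dish and chamber below 0.05 m and value of joint key_small_round above 0.003 m) or (horizontal distance between dish and chamber below 0.05 m and value of joint key_oblong above 0.003 m) or (horizontal distance between cup and chamber below 0.05 m and value of joint key_big_round above 0.003 m) or (horizontal distance between cup and chamber below 0.05 m and value of joint key_oblong above 0.003 m) or (horizontal distance between case and chamber below 0.05 m and value of joint key_big_round above 0.003 m) or (horizontal distance between case and chamber below 0.05 m and value of joint key_small_round above 0.003 m)).
It fails at once if any key is pressed while the cover is still open (more than 15 mm) (value of joint cover above 0.015 m and value of joint any of key_big_round, key_small_round, key_oblong, key_square, key_triangle above 0.003 m).
It fails at once if a brass piece is shifted by more than 30 mm (distance of any of dish, cup, case from where it was at the start of the episode above 0.03 m).
It fails at once if the tin, brush, bowls or bottle is shifted by more than 40 mm (distance of any of tin, brush, bowls, bottle from where it was at the start of the episode above 0.04 m).
It also fails if it takes over 51 s, if anything falls off the work surface, if the arm or the gripper's body presses on something with over 40 N, if the wrist force passes 120 N, or if a joint passes its speed limit or range.

ROBOT

A 7-joint arm with a two-finger parallel gripper is mounted at the origin on the work surface. World frame = base frame: x ahead of the robot, y to its left, z up, the work surface at z = 0. Lengths are in mm, angles in rad, forces in N, time in s.
With the tool pointing down it reaches from about 400 to 850 mm from the base axis. Payload 10.4 kg.
Tool frame: the origin (TCP) lies midway between the tips of the shut fingers; the grasp point (between the pads) lies env.hold_point_z behind it (env.hold_point_z is the distance from the TCP to the grasp point, in mm); z points along the fingers, y is the line along which they close (so a half turn about z gives the same grasp; the last joint's range is limited). The gripper opens to 85 mm and grips with 20 to 120 N. Pads are 22 mm wide; open, the fingers measure 114 mm over their backs; the gripper's body (76 mm by 85 mm) begins 54 mm behind the grasp point. The pads swing forward as they close: fully open they stand 13 mm farther back than shut.
Start: joints at [1.279, 0.332, -0.065, 1.46, 0.022, 1.35, -0.088], TCP at [166.006, -602.575, 197.238] pointing down, gripper open.
Joint ranges: [-2.6, 2.6], [-0.5, 2.12], [-1.47, 1.34], [0.16, 2.42], [-1.27, 4.41], [0.06, 2.06], [-2.6, 2.6]. Speed limits (rad/s): [2.22, 2.22, 2.79, 2.79, 3.14, 3.14, 3.14].

INTERFACE

Orientations are given as a unit quaternion [x, y, z, w].
In Python, from rig import telemetry, vision, env gives the robot as it stands.
- The arm moves only by the shell command python3 -m jog 'ROWS'. ROWS is JSON, a list of rows, each a list of 7 numbers: the shift along the world's x, y, z normalised to -1 to 1, where 1 is 300 mm, then the turn, a rotation vector about the world's x, y, z normalised to -1 to 1, where 1 is 60 degrees, then the opening, from -1 (shut) to 1 (fully open). In form: [[dx, dy, dz, ax, ay, az, claw], ...]. A call has 1 to 8 rows; each row is the pose to reach, as a shift and turn from the pose commanded when the call began; what a row does not reach only later rows make up. A row lasts 1/8 s, in which the tool goes at most 62.5 mm and 10.7 degrees, less where a joint would pass 70% of its speed; a pose out of reach is approached as far as the arm can. A call with a number of a shift or a turn outside -1 to 1 is refused whole. A call with a gripper value outside its range is refused whole. The fingers move at their own pace and stop on an object; the grip force is fixed at half the most. Time passes only in rows, so rows that repeat a pose let the fingers close. It gives the time, the measured TCP pose, the force, the opening and the grip force at its end, in the units of the state.
- telemetry.get_state(): the state, without advancing time (a new reading comes with each control period).
- vision.get_image(name): name is "scene" or "top" or "wrist"; returns (picture, depth): 400x640x3 uint8, blue, green, red; 400x640 float32, mm along the optical axis (not along the pixel's ray), 0 where there is no reading.
- vision.calibration(name): a dict with "fx", "fy", "cx", "cy" (pixels), "cam_to_world" (4x4, takes a point from camera to world coordinates); the wrist camera has in their place "tool_from_camera" (4x4, takes a point from camera to tool coordinates, whose origin is the TCP and whose axes are the flange's). Camera axes: x right, y down, z forward; pixel columns grow to the right and rows downward; lengths in mm; the calibration is good to about 2 mm. A picture is of the moment at which its call begins: read the wrist's pose just before it. calibration takes no time and is no camera call.
- env.sign_off(): hands the job in; it is judged then, once.
The state is a dict: "time_s": time; "joints": joint angles; "qd": joint speeds; "joint_torque": joint torques, N m; "tool_pos": TCP position; "tool_rot": TCP orientation; "contact_force": force on the tool from outside, world axes, zero at the start; "wrist_torque": the same for the moment, N m; "opening": finger opening in mm; "grasp_force": force on a finger pad.
Only numpy, scipy, OpenCV 4.12 (cv2) and the standard library are available. Lean on these libraries where they do the work, as an engineer would, in place of code of your own. Each camera call takes 0.05 s, during which the arm holds its last target. There are 200 camera calls.

## Working session

There is one attempt and no reset: what is moved stays moved. The work goes in short steps, Python scripts to look and compute and a shell command to move; the robot and the scene stay as the last step left them, time stands still between calls to the robot, and variables do not carry over. Pictures are saved under pics/ and viewed, at most 10 in all, crops included, and the job is handed in when it is done.

```bash
mkdir -p pics; python3 - <<'E'
from rig import telemetry, vision, env
import cv2, numpy as np
for n in("scene","top"):
    p,d=vision.get_image(n); cv2.imwrite(f"pics/{n}0.png",p); np.savez(f"{n}0.npz",p=p,d=d)
    c=vision.calibration(n); print(n,c)
s=telemetry.get_state(); print(s["time_s"],s["tool_pos"],s["tool_rot"],s["opening"],env.hold_point_z)
E
```

```text
scene {'fx': 439.05913450296595, 'fy': 439.05913450296595, 'cx': 310.1438220718685, 'cy': 199.3690913999596, 'cam_to_world': array([[-7.01386300e-01,  5.40375471e-01, -4.64813520e-01,
         1.06256033e+03],
       [ 7.12639555e-01,  5.18623954e-01, -4.72413018e-01,
         5.85533518e+02],
       [-1.42169817e-02, -6.62588519e-01, -7.48848671e-01,
         9.31920202e+02],
       [ 0.00000000e+00,  0.00000000e+00,  0.00000000e+00,
         1.00000000e+00]])}
top {'fx': 362.68334429293367, 'fy': 362.68334429293367, 'cx': 319.6080441738306, 'cy': 204.43826896794525, 'cam_to_world': array([[ 6.19648376e-02, -9.70228052e-01,  2.34132199e-01,
         3.18129280e+02],
       [-9.98059353e-01, -5.87879295e-02,  2.05306547e-02,
         7.45148210e+01],
       [-6.15526996e-03, -2.34950009e-01, -9.71987966e-01,
         1.09883702e+03],
       [ 0.00000000e+00,  0.00000000e+00,  0.00000000e+00,
         1.00000000e+00]])}
0.1 [ 165.88312392 -602.20848705  196.52020378] [ 9.90980213e-01  1.34006883e-01 -1.02672543e-04 -6.01167914e-04] 85.55861165328848 18.700000000000003
```

View pics/top0.png

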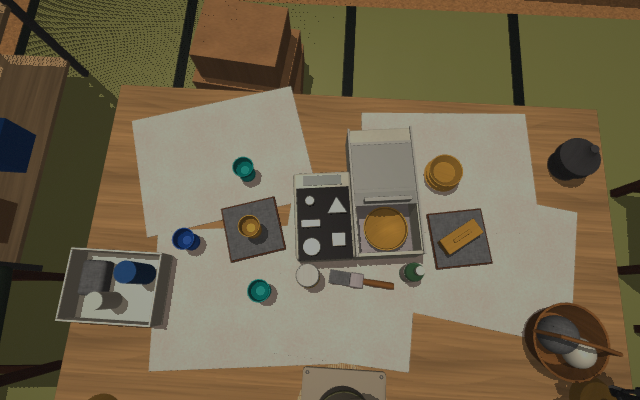

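View pics/scene0.png

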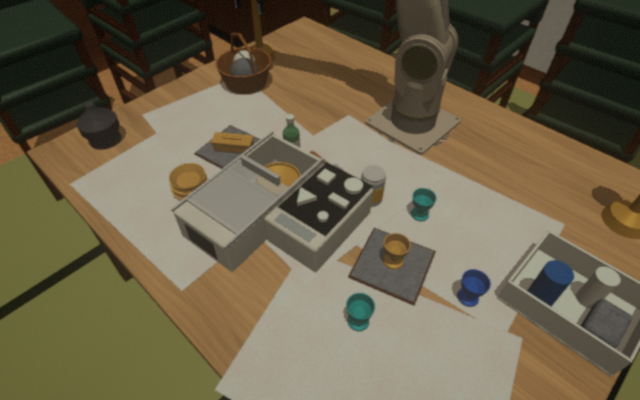

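The top view shows the dish (386,228) in the chamber, the cup (249,226) and case (461,237) on boards, and the rib at about (390,199). On the console are small round (310,201), triangle (337,206), oblong (311,223), big round (312,246) and square (338,239). The blue and turquoise cups are decoys. Next I'll measure the positions and enlarge a crop to confirm.

```bash
cat > h.py <<'E'
import numpy as np, cv2
from rig import vision
def ray(n,u,v,z):
    c=vision.calibration(n); T=c["cam_to_world"]
    r=T[:3,:3]@np.array([(u-c["cx"])/c["fx"],(v-c["cy"])/c["fy"],1]); o=T[:3,3]
    return o+r*(z-o[2])/r[2]
def proj(n,p):
    c=vision.calibration(n); T=c["cam_to_world"]; q=T[:3,:3].T@(np.array(p)-T[:3,3])
    return c["fx"]*q[0]/q[2]+c["cx"],c["fy"]*q[1]/q[2]+c["cy"]
E
python3 - <<'E'
from h import *
for n,(x0,y0,x1,y1) in {"top":(285,120,430,270),"scene":(170,130,390,265)}.items():
    z=np.load(n+"0.npz"); p=z["p"]
    cv2.imwrite(f"pics/{n}c.png",cv2.resize(p[y0:y1,x0:x1],None,fx=3.6,fy=3.6,interpolation=cv2.INTER_CUBIC))
    g=cv2.cvtColor(p,cv2.COLOR_BGR2GRAY)
    dark=(g<70).astype(np.uint8)
    m=np.zeros_like(g); 
    k=(g>115).astype(np.uint8)
    N,l,s,c=cv2.connectedComponentsWithStats(k)
    for i in range(1,N):
        a=s[i]
        if 25<a[4]<700 and x0<c[i][0]<x1 and y0<c[i][1]<y1:
            cn=cv2.findContours((l==i).astype(np.uint8),0,1)[0][0]
            pts=np.array([ray(n,*q[0],114.5)[:2] for q in cn],np.float32)
            print(n,a,c[i].round(1),ray(n,*c[i],114.5).round(1),[np.round(t,1) for t in cv2.minAreaRect(pts)[1:]])
E
```

```text
top [305 196   9   9  57] [309.2 200.1] [566.1 125.2 114.5] [array([21.9, 21.5]), np.float64(30.8)]
top [328 198  18  15 137] [336.4 206.5] [552.   48.3 114.5] [array([39. , 47.3]), np.float64(7.1)]
top [301 219  19   8 122] [309.9 222.7] [501.8 118.8 114.5] [array([18.2, 50.2]), np.float64(7.1)]
top [406 222   5  15  35] [408.2 229.2] [ 500.1 -151.5  114.5] [array([39.1, 10.9]), np.float64(0.4)]
top [382 224  17  10  88] [390.6 228.5] [ 499.1 -103.5  114.5] [array([42. , 24.8]), np.float64(83.0)]
top [332 233  13  13 157] [338.1 238.6] [462.5  39.1 114.5] [array([32.9, 33. ]), np.float64(3.5)]
top [303 238  17  17 226] [311.1 246.2] [437.3 111.2 114.5] [array([43.5, 43.5]), np.float64(3.6)]
scene [318 169  17  13 137] [325.8 175.2] [466.7  40.3 114.5] [array([37.4, 34.1]), np.float64(7.5)]
scene [177 172  22  15 261] [187.6 179.1] [ 726.  -210.2  114.5] [array([50.8, 55.7]), np.float64(43.8)]
scene [297 188  19  14 147] [304.4 195.1] [555.1  49.5 114.5] [array([40.3, 47.2]), np.float64(6.4)]
scene [329 193  20  13 130] [338.5 199.2] [506.1 120.2 114.5] [array([20.9, 50.8]), np.float64(6.4)]
scene [318 211  10   9  73] [322.5 215.1] [570.5 126.8 114.5] [array([24.9, 21.8]), np.float64(43.9)]
```

View pics/topc.png

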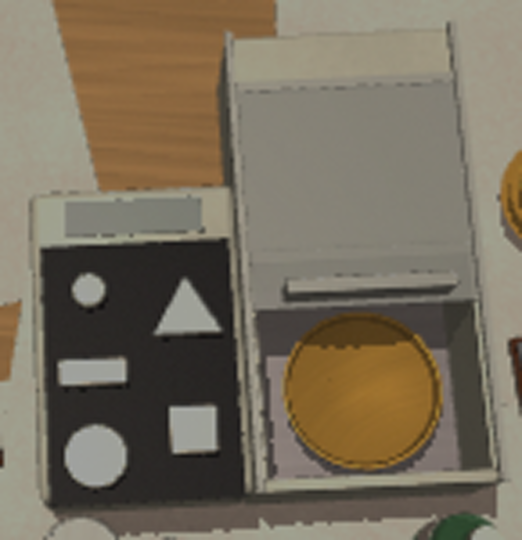

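The crop confirms it: the broad dish is in the box, so the piece key is the big round one at crop (96,456), top view (311,246). The rib's top edge runs from crop (286,284) to (456,277).

```bash
python3 - <<'E'
from h import *
z=np.load("top0.npz"); d=z["d"]; c=vision.calibration("top"); T=c["cam_to_world"]
vv,uu=np.mgrid[0:400,0:640]
P=np.stack([(uu-c["cx"])/c["fx"]*d,(vv-c["cy"])/c["fy"]*d,d],-1)@T[:3,:3].T+T[:3,3]
roi=np.zeros_like(d,bool); roi[185:215,352:425]=1
m=roi&(abs(P[...,2]-143)<7); q=P[m]; print("rib n",m.sum(),q.mean(0).round(1)); 
r=cv2.minAreaRect(q[:,:2].astype(np.float32)); print(r)
for n,(u,v) in {"ribL":(286,281),"ribR":(456,275)}.items():
    print(n,ray("top",u/3.6+285-.36,v/3.6+120-.36,143).round(1))
for n,(u,v) in {"frontL":(248,490),"frontR":(497,480)}.items():
    print(n,ray("top",u/3.6+285-.36,v/3.6+120-.36,105).round(1))
# big round in scene; sum of keys
p=np.load("scene0.npz")["p"]; print(proj("scene",(439,112,114.5)))
# circle fit in scene
E
```

```text
rib n 225 [577.  -88.3 142.3]
((577.7470703125, -88.98905181884766), (12.869885444641113, 129.11788940429688), 6.287039279937744)
ribL [574.5 -25.  143. ]
ribR [ 587. -153.  143.]
frontL [419.6  -5.7 105. ]
frontR [ 438.7 -193.4  105. ]
(np.float64(353.6411794502296), np.float64(183.40488087827586))
```

View pics/scenec.png

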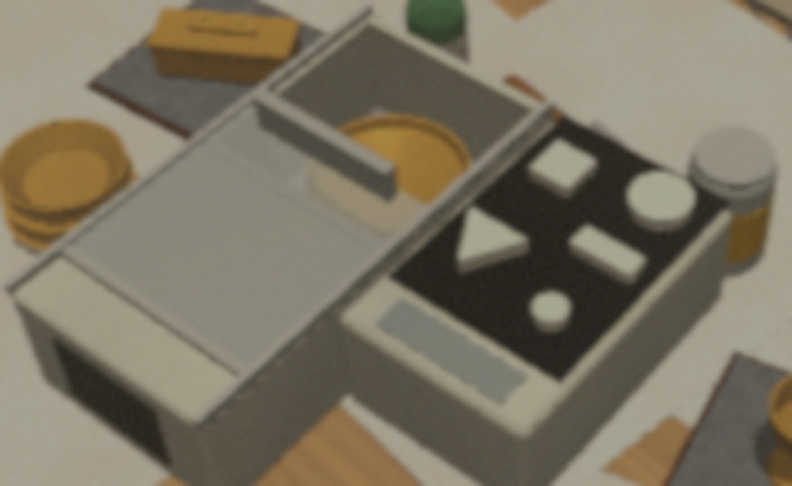

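```bash
python3 -m jog '[[0,0,0.2,0,0,0,-1],[0.1,0.12,0.25,0,0,0,-1],[0.25,0.28,0.25,0,0,-0.08,-1],[0.4,0.44,0.25,0,0,-0.15,-1],[0.55,0.6,0.25,0,0,-0.15,-1],[0.7,0.76,0.25,0,0,-0.15,-1],[0.75,0.87,0.25,0,0,-0.15,-1],[0.75,0.87,0.25,0,0,-0.15,-1]]'
python3 -m jog '[[0.15,0.15,0,0,0,0,-1],[0.3,0.3,0,0,0,0,-1],[0.45,0.45,0,0,0,0,-1],[0.6,0.6,0,0,0,0,-1],[0.74,0.75,0,0,0,0,-1],[0.74,0.86,0,0,0,0,-1],[0.74,0.86,0,0,0,0,-1],[0.74,0.86,0,0,0,0,-1]]'; python3 -c "
from rig import telemetry as t;s=t.get_state();print(s['tool_rot'])"
```

```text
time_s: 1.1
tool_pos: [393.5, -337.7, 272.3]
tool_rot: [0.998, 0.059, 0.0, -0.0]
contact_force: [-0.8, -0.8, 0.1]
opening: -0.1
grasp_force: 0.0
time_s: 2.1
tool_pos: [612.8, -85.4, 271.9]
tool_rot: [0.998, 0.055, -0.0, 0.0]
contact_force: [-0.5, 0.6, -0.3]
opening: 0.0
grasp_force: 0.0
[ 9.98488235e-01  5.49628410e-02 -3.10327377e-04  4.84847773e-04]
```

```bash
python3 -m jog '[[0,0,-0.15,0,0,0,-1],[0,0,-0.3,0,0,0,-1],[0,0,-0.4,0,0,0,-1],[0,0,-0.485,0,0,0,-1],[0,0,-0.485,0,0,0,-1],[0,0,-0.485,0,0,0,-1]]'
python3 -m jog '[[-0.03,-0.0034,0,0,0,0,-1],[-0.06,-0.0067,0,0,0,0,-1],[-0.09,-0.01,0,0,0,0,-1],[-0.12,-0.0135,0,0,0,0,-1],[-0.16,-0.018,0,0,0,0,-1],[-0.2,-0.0224,0,0,0,0,-1],[-0.25,-0.028,0,0,0,0,-1],[-0.25,-0.028,0,0,0,0,-1]]'
```

```text
time_s: 2.85
tool_pos: [613.4, -84.8, 128.0]
tool_rot: [0.998, 0.055, 0.001, 0.0]
contact_force: [0.3, 0.7, -0.3]
opening: 0.1
grasp_force: 0.0
time_s: 3.85
tool_pos: [537.0, -92.5, 126.9]
tool_rot: [0.998, 0.055, -0.0, 0.0]
contact_force: [0.0, -0.8, 0.2]
opening: -0.1
grasp_force: 0.0
```

```bash
python3 -m jog '[[-0.04,-0.0045,0,0,0,0,-1],[-0.08,-0.009,0,0,0,0,-1],[-0.12,-0.0134,0,0,0,0,-1],[-0.16,-0.018,0,0,0,0,-1],[-0.2,-0.0224,0,0,0,0,-1],[-0.24,-0.027,0,0,0,0,-1],[-0.24,-0.027,0,0,0,0,-1]]'
python3 -m jog '[[-0.007,-0.0008,0,0,0,0,-1],[-0.014,-0.0016,0,0,0,0,-1],[-0.02,-0.0022,0,0,0,0,-1]]'
python3 -m jog '[[-0.007,-0.0008,0,0,0,0,-1],[-0.014,-0.0016,0,0,0,0,-1]]'
```

```text
time_s: 4.72
tool_pos: [465.3, -100.4, 126.9]
tool_rot: [0.998, 0.056, 0.0, 0.0]
contact_force: [0.1, 0.4, -0.3]
opening: -0.0
grasp_force: 0.0
time_s: 5.1
tool_pos: [460.0, -100.6, 126.7]
tool_rot: [0.998, 0.056, 0.0, -0.0]
contact_force: [0.7, 0.3, -0.6]
opening: -0.1
grasp_force: 0.0
time_s: 5.35
tool_pos: [455.7, -101.3, 126.7]
tool_rot: [0.998, 0.056, 0.0, 0.0]
contact_force: [-0.4, -1.2, 0.3]
opening: -0.3
grasp_force: 0.0
```

```bash
python3 - <<'E'
from h import *
p,d=vision.get_image("scene"); cv2.imwrite("pics/s1.png",cv2.resize(p[120:270,165:400],None,fx=3,fy=3))
E
```

```text
(no output)
```

View pics/s1.png

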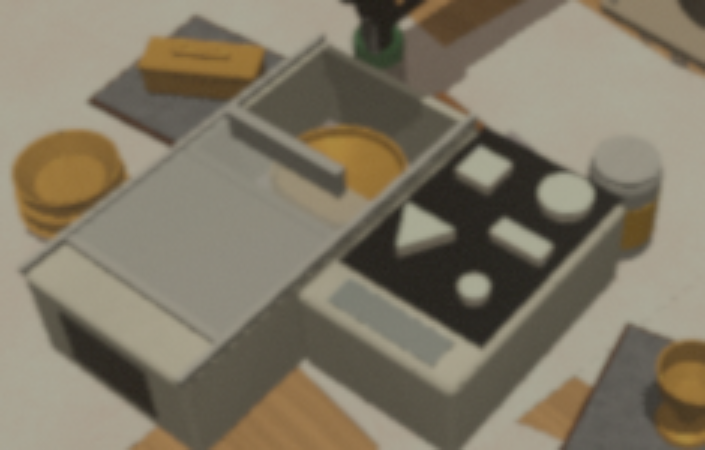

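The cover has not moved: the rib is still at crop (290,150), and the gripper shows near the bottle at crop (375,25), not behind the rib. I'll compare its telemetry position with the cameras.

```bash
python3 - <<'E'
from h import *
from rig import telemetry
from scipy.spatial.transform import Rotation as R
s=telemetry.get_state(); t=s["tool_pos"]; print(t,s["joints"])
Rt=R.from_quat(s["tool_rot"]).as_matrix()
for n in("scene","top"): print(n,[np.round(proj(n,t-Rt[:,2]*k),0) for k in(0,60,120)])
w,dw=vision.get_image("wrist"); p,d=vision.get_image("top")
c=vision.calibration("wrist"); print(c)
cv2.imwrite("pics/w1.png",np.vstack([w,p])[:, :] if 0 else cv2.resize(np.hstack([w,p]),(800,250)))
E
```

```text
[ 455.48485753 -101.27294194  126.70975138] [ 0.62405585  0.07100086 -0.51692523  1.9317989   0.0385617   1.14846591
 -1.36674505]
scene [array([291., 145.]), array([290., 128.]), array([289., 109.])]
top [array([390., 244.]), array([395., 241.]), array([400., 237.])]
{'fx': 280.16609587162895, 'fy': 280.16609587162895, 'cx': 324.7781663349957, 'cy': 199.74098870030014, 'tool_from_camera': array([[-7.67154971e-04, -9.59672900e-01, -2.81118013e-01,
         7.11737678e+01],
       [ 9.99999620e-01, -8.52876199e-04,  1.82583447e-04,
         3.71615039e-01],
       [-4.14979249e-04, -2.81117766e-01,  9.59673189e-01,
        -1.77110925e+02],
       [ 0.00000000e+00,  0.00000000e+00,  0.00000000e+00,
         1.00000000e+00]])}
```

View pics/w1.png

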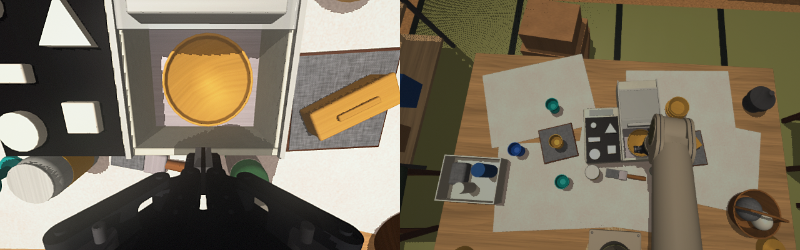

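```bash
python3 - <<'E'
from h import *
from rig import telemetry
from scipy.spatial.transform import Rotation as R
s=telemetry.get_state(); t=s["tool_pos"]; Rt=R.from_quat(s["tool_rot"]).as_matrix()
def cloud(n):
    c=vision.calibration(n); p,d=vision.get_image(n)
    vv,uu=np.mgrid[0:400,0:640]
    P=np.stack([(uu-c["cx"])/c["fx"]*d,(vv-c["cy"])/c["fy"]*d,d],-1)
    T=c.get("cam_to_world",c.get("tool_from_camera"))
    P=P@T[:3,:3].T+T[:3,3]
    if n=="wrist": P=P@Rt.T+t
    return p,d,P
p,d,P=cloud("wrist")
for u,v in[(325,20),(30,210),(130,185),(375,60),(330,130),(325,235),(325,245),(190,100),(470,100),(325,190)]: print("w",u,v,P[v,u].round(0),p[v,u])
p,d,P=cloud("scene")
for v in range(122,150,2): print("s",290,v,P[v,290].round(0),p[v,290])
E
```

```text
w 325 20 [574. -89. 142.] [162 175 179]
w 30 210 [441. 107. 115.] [232 243 241]
w 130 185 [467.  35. 115.] [232 243 240]
w 375 60 [ 584. -136.   10.] [106 109 120]
w 330 130 [ 516. -100.   21.] [ 85 193 241]
w 325 235 [ 467. -101.  165.] [53 61 67]
w 325 245 [ 467. -101.  178.] [25 31 36]
w 190 100 [528.  -6. 113.] [177 191 195]
w 470 100 [ 548. -185.  113.] [210 223 228]
w 325 190 [ 458. -102.   34.] [ 76 169 228]
s 290 122 [470. -84. 223.] [22 29 33]
s 290 124 [467. -88. 213.] [27 31 35]
s 290 126 [466. -89. 205.] [27 31 36]
s 290 128 [467. -89. 199.] [36 41 45]
s 290 130 [466. -91. 190.] [43 50 52]
s 290 132 [466. -92. 183.] [46 52 57]
s 290 134 [465. -92. 176.] [50 56 59]
s 290 136 [465. -93. 168.] [50 59 61]
s 290 138 [463. -96. 158.] [51 66 59]
s 290 140 [ 409. -157.   81.] [44 63 51]
s 290 142 [ 409. -159.   72.] [58 75 72]
s 290 144 [ 438. -126.  103.] [78 93 98]
s 290 146 [ 442. -123.  100.] [63 75 80]
s 290 148 [ 440. -124.   90.] [58 70 75]
```

```bash
python3 - <<'E'
from h import *
from rig import telemetry
from scipy.spatial.transform import Rotation as R
s=telemetry.get_state(); t=s["tool_pos"]; Rt=R.from_quat(s["tool_rot"]).as_matrix()
for n in("wrist","scene"):
    c=vision.calibration(n); p,d=vision.get_image(n)
    vv,uu=np.mgrid[0:400,0:640]
    P=np.stack([(uu-c["cx"])/c["fx"]*d,(vv-c["cy"])/c["fy"]*d,d],-1)
    T=c.get("cam_to_world",c.get("tool_from_camera")); P=P@T[:3,:3].T+T[:3,3]
    if n=="scene": P=(P-t)@Rt
    m=(d>0)&(abs(P[...,0])<45)&(abs(P[...,1])<60)&(P[...,2]<20)&(P[...,2]>-120)
    for z in range(15,-80,-5):
        k=m&(abs(P[...,2]-z)<2.5)
        if k.any(): q=P[k]; print(n,"toolz",z,k.sum(),"x",q[:,0].min().round(),q[:,0].max().round(),"y",q[:,1].min().round(),q[:,1].max().round())
    if n=="wrist": cv2.imwrite("pics/w2.png",cv2.resize(p[180:330,200:450],None,fx=3,fy=3))
E
```

```text
wrist toolz -35 6 x 10.0 10.0 y -5.0 5.0
wrist toolz -40 119 x 6.0 12.0 y -12.0 12.0
wrist toolz -45 205 x 6.0 12.0 y -13.0 14.0
wrist toolz -50 235 x 6.0 11.0 y -13.0 14.0
wrist toolz -55 263 x 6.0 12.0 y -13.0 14.0
wrist toolz -60 289 x 6.0 12.0 y -13.0 14.0
wrist toolz -65 244 x 6.0 12.0 y -13.0 14.0
wrist toolz -70 501 x -11.0 12.0 y -6.0 7.0
wrist toolz -75 273 x -10.0 14.0 y -21.0 19.0
scene toolz -30 1 x 7.0 7.0 y -7.0 -7.0
scene toolz -35 4 x 5.0 12.0 y -9.0 -1.0
scene toolz -40 8 x -4.0 13.0 y -13.0 3.0
scene toolz -45 17 x -6.0 12.0 y -16.0 13.0
scene toolz -50 15 x -6.0 13.0 y -16.0 12.0
scene toolz -55 16 x -2.0 14.0 y -16.0 11.0
scene toolz -60 18 x -3.0 14.0 y -16.0 12.0
scene toolz -65 14 x 5.0 13.0 y -16.0 11.0
scene toolz -70 10 x 7.0 15.0 y -17.0 6.0
scene toolz -75 8 x 6.0 14.0 y -16.0 6.0
```

View pics/w2.png

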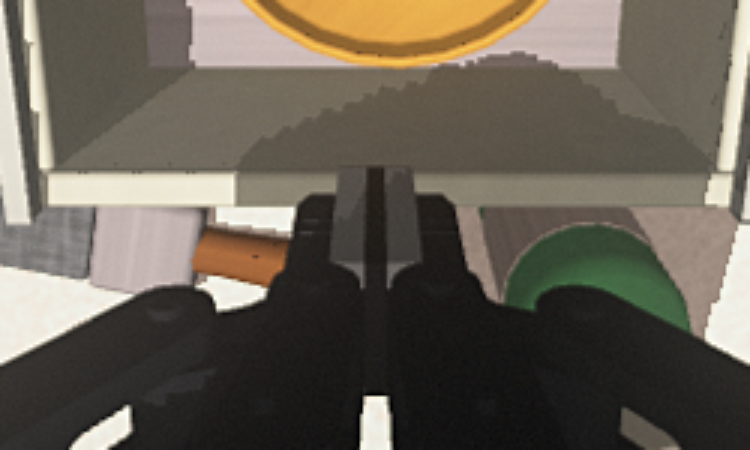

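The pictures and depth agree: the real fingertips are about 35 mm behind the reported TCP, so they passed over the rib. I'll redo the pull with the TCP about 37 mm lower (z ≈ 90).

```bash
python3 -m jog '[[0,0,0.15,0,0,0,-1],[0.17,0.018,0.2,0,0,0,-1],[0.34,0.036,0.2,0,0,0,-1],[0.525,0.055,0.2,0,0,0,-1],[0.525,0.055,0.2,0,0,0,-1],[0.525,0.055,0.06,0,0,0,-1],[0.525,0.055,0,0,0,0,-1],[0.525,0.055,0,0,0,0,-1]]'
python3 -m jog '[[0,0,-0.06,0,0,0,-1],[0,0,-0.123,0,0,0,-1],[0,0,-0.123,0,0,0,-1]]'
python3 -m jog '[[-0.02,-0.0022,0,0,0,0,-1],[-0.04,-0.0045,0,0,0,0,-1],[-0.06,-0.0067,0,0,0,0,-1],[-0.08,-0.009,0,0,0,0,-1],[-0.1,-0.0112,0,0,0,0,-1],[-0.12,-0.0134,0,0,0,0,-1]]'
```

```text
time_s: 6.7
tool_pos: [612.2, -85.0, 126.1]
tool_rot: [0.998, 0.056, -0.001, 0.0]
contact_force: [-0.6, -0.6, 1.1]
opening: 0.2
grasp_force: 0.0
time_s: 7.08
tool_pos: [612.1, -84.7, 87.9]
tool_rot: [0.998, 0.056, -0.001, -0.0]
contact_force: [-0.6, 0.0, 0.3]
opening: 0.1
grasp_force: 0.0
time_s: 7.82
tool_pos: [577.5, -88.8, 90.4]
tool_rot: [0.998, 0.056, 0.001, 0.0]
contact_force: [4.2, 0.8, 1.9]
opening: 0.1
grasp_force: 1.7
```

Now it feels the rib: +4 N along x.

```bash
python3 -m jog '[[-0.05,-0.0056,0,0,0,0,-1],[-0.1,-0.0112,0,0,0,0,-1],[-0.15,-0.0168,0,0,0,0,-1],[-0.2,-0.0224,0,0,0,0,-1],[-0.25,-0.028,0,0,0,0,-1],[-0.3,-0.0336,0,0,0,0,-1],[-0.35,-0.0392,0,0,0,0,-1],[-0.37,-0.0415,0,0,0,0,-1]]'
python3 -m jog '[[-0.01,-0.0011,0,0,0,0,-1],[-0.02,-0.0022,0,0,0,0,-1],[-0.03,-0.0033,0,0,0,0,-1]]'
```

```text
time_s: 8.82
tool_pos: [465.0, -101.3, 89.6]
tool_rot: [0.998, 0.056, -0.0, 0.0]
contact_force: [2.9, 1.1, 1.5]
opening: -0.2
grasp_force: 1.7
time_s: 9.2
tool_pos: [457.2, -102.1, 89.7]
tool_rot: [0.998, 0.056, -0.0, -0.0]
contact_force: [3.7, 0.0, 0.4]
opening: 0.2
grasp_force: 1.6
```

```bash
for i in 1; do python3 -m jog '[[-0.007,-0.0008,0,0,0,0,-1],[-0.014,-0.0016,0,0,0,0,-1]]'; done; python3 -m jog '[[-0.005,-0.0006,0,0,0,0,-1],[-0.01,-0.0011,0,0,0,0,-1]]'
```

```text
time_s: 9.45
tool_pos: [456.0, -102.2, 89.9]
tool_rot: [0.998, 0.056, 0.003, -0.0]
contact_force: [26.3, 0.4, -20.1]
opening: -0.2
grasp_force: 12.7
time_s: 9.7
tool_pos: [456.2, -102.2, 90.1]
tool_rot: [0.998, 0.057, 0.007, -0.0]
contact_force: [41.4, -0.5, -34.3]
opening: -0.3
grasp_force: 20.2
```

The cover is at its stop: the force jumped at x = 456, as expected. I'll back off, lift and check.

```bash
python3 -m jog '[[0.05,0.006,0,0,0,0,-1],[0.1,0.011,0,0,0,0,-1],[0.1,0.011,0.2,0,0,0,-1],[0.1,0.011,0.36,0,0,0,-1],[0.1,0.011,0.36,0,0,0,-1]]'
python3 - <<'E'
from h import *
from rig import telemetry
from scipy.spatial.transform import Rotation as R
s=telemetry.get_state(); t=s["tool_pos"]; Rt=R.from_quat(s["tool_rot"]).as_matrix(); print(t)
c=vision.calibration("wrist"); p,d=vision.get_image("wrist")
vv,uu=np.mgrid[0:400,0:640]
P=np.stack([(uu-c["cx"])/c["fx"]*d,(vv-c["cy"])/c["fy"]*d,d],-1)
T=c["tool_from_camera"]; P=P@T[:3,:3].T+T[:3,3]; P=P@Rt.T+t
X=np.array([.994,.1115]);Y=np.array([-.1115,.994])
m=(d>0)&(abs(P[...,2]-142)<5)&(abs((P[...,:2]-[439,-98])@X)<40)&(abs((P[...,:2]-[439,-98])@Y)<80)
print("rib",m.sum(),cv2.minAreaRect(P[m][:,:2].astype(np.float32)))
k=((abs(P[...,2]-114.5)<3)&(p.min(2)>150)&((P[...,:2]-[523,-89])@Y>100)).astype(np.uint8)
N,l,S,C=cv2.connectedComponentsWithStats(k)
for i in range(1,N):
    if S[i][4]>100: q=P[l==i]; print(S[i],q.mean(0).round(1),np.ptp(q,axis=0).round())
E
```

```text
time_s: 10.32
tool_pos: [482.1, -99.9, 201.2]
tool_rot: [0.998, 0.056, 0.002, 0.001]
contact_force: [-0.0, -0.1, -0.9]
opening: -0.2
grasp_force: 0.0
[482.12463411 -99.93991645 201.20692948]
rib 1298 ((439.9813232421875, -105.35022735595703), (11.748379707336426, 129.73348999023438), 6.256300449371338)
[ 63  56  30  31 701] [567.9 123.8 114.7] [24. 25.  4.]
[ 143   64   57   54 1593] [553.5  47.4 114.8] [46. 50.  5.]
[  66  137   59   21 1155] [503.7 116.5 114.7] [24. 52.  5.]
[ 163  180   40   35 1253] [464.1  37.  114.7] [38. 38.  5.]
[  86  191   48   45 1661] [439.2 109.6 114.7] [47. 46.  5.]
```

```bash
python3 -m jog '[[-0.02,0.15,0,0,0,0,-1],[-0.04,0.3,0,0,0,0,-1],[-0.06,0.46,0,0,0,0,-1],[-0.06,0.46,-0.15,0,0,0,-1],[-0.06,0.46,-0.3,0,0,0,-1],[-0.06,0.46,-0.34,0,0,0,-1],[-0.06,0.46,-0.34,0,0,0,-1]]'
```

```text
time_s: 11.25
tool_pos: [461.6, 38.3, 95.5]
tool_rot: [0.998, 0.056, -0.001, -0.0]
contact_force: [0.2, 0.6, 0.5]
opening: 0.0
grasp_force: 0.0
```

```bash
python3 -m jog '[[0.007,0,-0.02,0,0,0,-1],[0.007,0,-0.035,0,0,0,-1],[0.007,0,-0.045,0,0,0,-1],[0.007,0,-0.045,0,0,0,-1]]'; python3 -m jog '[[0,0,-0.01,0,0,0,-1],[0,0,-0.01,0,0,0,-1]]';
```

```text
time_s: 11.75
tool_pos: [464.2, 38.3, 82.3]
tool_rot: [0.998, 0.056, -0.0, 0.0]
contact_force: [-0.2, -0.1, -0.9]
opening: -0.2
grasp_force: 0.0
time_s: 12.0
tool_pos: [464.5, 38.3, 79.5]
tool_rot: [0.998, 0.056, 0.0, 0.0]
contact_force: [-0.2, -0.1, 1.8]
opening: -0.1
grasp_force: 1.0
```

```bash
python3 -m jog '[[0,0,-0.01,0,0,0,-1],[0,0,-0.018,0,0,0,-1],[0,0,-0.023,0,0,0,-1],[0,0,-0.023,0,0,0,-1]]'
```

```text
time_s: 12.5
tool_pos: [464.7, 38.3, 74.1]
tool_rot: [0.998, 0.056, 0.0, 0.001]
contact_force: [-8.6, -1.4, 26.7]
opening: 0.3
grasp_force: 13.2
```

```bash
python3 -m jog '[[0,0,0.05,0,0,0,-1],[0,0,0.15,0,0,0,-1],[-0.04,0.12,0.15,0,0,0,-1],[-0.085,0.239,0.15,0,0,0,-1],[-0.085,0.239,0.15,0,0,0,-1],[-0.085,0.239,0.06,0,0,0,-1],[-0.085,0.239,0.038,0,0,0,-1],[-0.085,0.239,0.038,0,0,0,-1]]'
```

```text
time_s: 13.5
tool_pos: [438.5, 109.5, 83.7]
tool_rot: [0.998, 0.056, -0.001, -0.0]
contact_force: [0.3, 0.2, 0.5]
opening: 0.1
grasp_force: 0.0
```

```bash
python3 -m jog '[[0,0,-0.013,0,0,0,-1],[0,0,-0.023,0,0,0,-1],[0,0,-0.031,0,0,0,-1],[0,0,-0.037,0,0,0,-1],[0,0,-0.037,0,0,0,-1]]'
```

```text
time_s: 14.12
tool_pos: [439.5, 110.0, 74.2]
tool_rot: [0.998, 0.056, 0.001, 0.0]
contact_force: [-5.9, -3.0, 20.6]
opening: 0.2
grasp_force: 10.3
```

```bash
python3 -m jog '[[0,0,0.05,0,0,0,-1],[0,0,0.15,0,0,0,-1],[0.13,-0.07,0.15,0,0,0,-1],[0.26,-0.14,0.15,0,0,0,-1],[0.38,-0.207,0.15,0,0,0,-1],[0.38,-0.207,0.15,0,0,0,-1],[0.38,-0.207,0.06,0,0,0,-1],[0.38,-0.207,0.038,0,0,0,-1]]'; python3 -m jog '[[0,0,0,0,0,0,-1]]'
```

```text
time_s: 15.12
tool_pos: [551.0, 48.3, 82.8]
tool_rot: [0.998, 0.056, -0.001, -0.0]
contact_force: [0.4, 0.3, 0.4]
opening: -0.1
grasp_force: 0.0
time_s: 15.25
tool_pos: [552.1, 48.3, 84.3]
tool_rot: [0.998, 0.056, -0.0, 0.0]
contact_force: [0.5, 0.1, 0.2]
opening: 0.1
grasp_force: 0.0
```

```bash
python3 -m jog '[[0,0,-0.013,0,0,0,-1],[0,0,-0.023,0,0,0,-1],[0,0,-0.031,0,0,0,-1],[0,0,-0.038,0,0,0,-1],[0,0,-0.038,0,0,0,-1]]'; python3 -m jog '[[0,0,0.05,0,0,0,-1],[0,0,0.2,0,0,0,-1],[0,0,0.4,0,0,0,-1],[0,0,0.6,0,0,0,-1],[0,0,0.6,0,0,0,-1],[0,0,0.6,0,0,0,-1]]'
python3 - <<'E'
from h import *
p,d=vision.get_image("scene"); cv2.imwrite("pics/s2.png",p)
E
```

```text
time_s: 15.88
tool_pos: [553.3, 48.2, 74.4]
tool_rot: [0.998, 0.056, 0.001, 0.0]
contact_force: [-5.1, -0.6, 17.1]
opening: 0.2
grasp_force: 8.5
time_s: 16.62
tool_pos: [552.4, 47.7, 252.3]
tool_rot: [0.998, 0.056, -0.0, 0.0]
contact_force: [-0.2, 0.3, -0.3]
opening: 0.4
grasp_force: 0.0
```

View pics/s2.png

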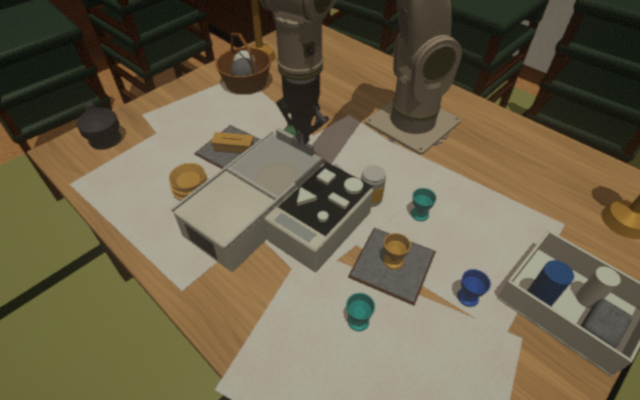

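The cover is shut, with the rib at the front around (300,145). The keys are up, the things around are where they were, and the arm is clear.

```bash
python3 -c "
from rig import env
print(env.sign_off())"
```

```text
the job is handed in; nothing more can be done
None
```

I drew the cover fully shut over the dish, pressed the square, big round and triangular keys all the way down in that order, and handed the job in; no verdict came back.

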